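Change over the slide trays

ROBOT

A 7-joint arm with a two-finger parallel gripper is mounted at the origin on the work surface. World frame = base frame: x ahead of the robot, y to its left, z up, the work surface at z = 0. Lengths are in mm, angles in rad, forces in N, time in s.
With the tool pointing down it reaches from about 425 to 975 mm from the base axis. Payload 16.7 kg.
Tool frame: the origin (TCP) lies on the mounting face of the last link; the fingertips stand 173 mm ahead of it and the grasp point (between the pads) lies 155 mm ahead of it (env.tcp_to_grasp is the distance from the TCP to the grasp point, in mm); z points along the fingers, y is the line along which they close (so a half turn about z gives the same grasp; the last joint's range is limited). The gripper opens to 85 mm and grips with 20 to 120 N. Pads are 22 mm wide; open, the fingers measure 114 mm over their backs; the gripper's body (76 mm by 85 mm) begins 54 mm behind the grasp point. The pads swing forward as they close: fully open they stand 13 mm farther back than shut.
Start: joints at [1.038, 0.426, 0.074, 1.606, -0.034, 1.111, -0.067], TCP at [252.091, -626.13, 404.702] pointing down, gripper open.
Joint ranges: [-2.85, 2.85], [-0.5, 2.14], [-1.23, 1.37], [0.21, 2.46], [-1.02, 4.16], [0.16, 2.05], [-2.73, 2.73]. Speed limits (rad/s): [1.89, 1.89, 2.39, 2.39, 3.01, 3.01, 3.01].

INTERFACE

Orientations are given as a rotation vector (axis times angle).
In Python, from cell import env, monitor, imaging gives the robot as it stands. Calls block until the motion is done:
- env.goto(position, orientation): joint-space move of the TCP to a pose.
- env.move_l(position, rotation=None, speed=150, threshold=None): straight line of the TCP; rotation=None keeps the orientation; speed is the mean speed in mm/s. With threshold (N) it stops when the force on the tool has changed by that much, and returns True; else False.
- env.movej(angles): joint-space move.
- env.command_gripper(opening): finger opening in mm; the grip force is fixed at half the most; returns when the fingers have stopped.
- env.dwell(seconds).
- env.inverse_kinematics(position, orientation): joint angles nearest the present ones, or None.
- monitor.state(): the state.
- imaging.snapshot(name): name is "scene" or "top" or "wrist"; returns a dict with "pixels" (480x640x3 uint8, red, green, blue), "K" (3x3 intrinsics, pixels), "R" (3x3) and "t" (3): a world point X has camera coordinates R X + t; the wrist camera has in their place "tool_from_camera" (4x4, takes a point from camera to tool coordinates, whose origin is the TCP and whose axes are the flange's). Camera axes: x right, y down, z forward; pixel columns grow to the right and rows downward; lengths in mm; the calibration is good to about 2 mm. A picture is of the moment at which its call begins: read the wrist's pose just before it. There is no depth.
A pose or a line that the arm cannot do raises env.PlanningError and nothing moves.
- env.finish_job(): hands the job in; it is judged then, once.
The state is a dict: "clock": time; "qpos": joint angles; "joint_vel": joint speeds; "joint_efforts": joint torques, N m; "tool_pos": TCP position; "tool_rot": TCP orientation; "wrist_force": force on the tool from outside, world axes, zero at the start; "wrist_torque": the same for the moment, N m; "gripper_width": finger opening in mm; "gripper_force": force on a finger pad.
Only numpy, scipy, OpenCV 4.12 (cv2) and the standard library are available. Lean on these libraries where they do the work, as an engineer would, in place of code of your own. Each camera call takes 0.05 s, during which the arm holds its last target. There are 200 camera calls.

TASK

At the microscopy bench, push the empty narrow slide tray fully home into its unit, then hook a fingertip behind the front lip of the wide slide tray and draw it out to its stop. The jar standing in the wide tray must ride along upright without being touched; pick nothing up and leave everything else where it stands. Finish with the hand clear of everything.

Things in the scene. Friction and masses are not known exactly. Their poses are not given: they have to be found in the camera images.
- wide_unit: The wider slide-tray unit, fixed (all sizes in mm): white housing 190 wide, from 90 in front of the origin to 100 behind, open at front and top; cheeks 50 high; grey cover strip (top at 54) over the rear 60. A tray slides in it. Origin: centre of underside, on the bench; x points from open front to back, z up; the tray comes out along minus x (roughly towards the robot, within 0.35 rad).
- narrow_unit: The narrower slide-tray unit, fixed (all sizes in mm): white housing 125 wide, from 90 in front of the origin to 100 behind, open at front and top; cheeks 50 high; grey cover strip (top at 54) over the rear 60. A tray slides in it. Origin: centre of underside, on the bench; x points from open front to back, z up; the tray comes out along minus x (roughly towards the robot, within 0.35 rad).
- wide_lip (a point): Top edge, mid-width, mid-thickness, of the upright steel lip on the front of the wide tray; moves with it; axes as its unit's. In mm: lip 6 thick (x), 180 wide, from 12 to 46 above the bench. Tray behind it: floor 16 above the bench, 144 wide inside, 180 long, side walls up to 32. Tray home: 100 in front of the unit's origin. The first 60 behind the lip are free of the jar.
- narrow_lip (a point): Top edge, mid-width, mid-thickness, of the upright steel lip on the front of the narrow tray; moves with it; axes as its unit's. In mm: lip 6 thick (x), 115 wide, from 12 to 46 above the bench. Tray behind it: floor 16 above the bench, 79 wide inside, 180 long, side walls up to 32. Tray home: 100 in front of the unit's origin. This tray is empty.
- wide_tray (a joint): Travel of the wide tray in m: 0 = fully home, 0.09 = fully out at its stop (stiff stops at both ends). The tray cannot lift; it slides with about 2 N of friction, has no spring and stays where it is left. Starts home.
- narrow_tray (a joint): Travel of the narrow tray in m: 0 = fully home, 0.09 = fully out at its stop (stiff stops at both ends). The tray cannot lift; it slides with about 2 N of friction, has no spring and stays where it is left. Starts 0.04 to 0.065 out.
- jar: Small amber glass jar with lid (mm): 40 diameter, 50 tall, about 0.1 kg, standing loose on the floor of the wide tray, its axis 95 to 115 behind the lip; origin at the centre of its underside, z up. It rides along on the tray.
- coverslips: Small cardboard box of cover glasses, 45 x 60 x 28 tall, standing on the grey cover strip of the narrow unit; bystander. Origin at the centre of its underside, mm.
- marker: White and black marker pen, 125 long, 12 thick, lying on the grey cover strip of the wide unit; bystander. Origin at the centre of its underside, mm.
- reagent: White plastic reagent bottle, 60 diameter, 130 tall, on the right of the bench; bystander. Origin at the centre of its underside, mm.
- beaker: Glass beaker, 70 diameter, 85 tall, beyond the two units; bystander. Origin at the centre of its underside, mm.
- slidebox: Closed grey and blue plastic slide box, about 104 x 174 x 40 tall, on the left of the bench; bystander. Origin at the centre of its underside, mm.
- oil: Small amber oil bottle, 28 diameter, 60 tall, on the left of the bench; bystander. Origin at the centre of its underside, mm.
Not all that is in view belongs to the job. Leave any purple or turquoise look-alike of the jar alone.

How it is judged:
By the outcome, as a careful person would: the job done as asked, in the order asked, and still so for the second after the job is handed in, with the robot touching nothing.
It also fails if it takes over 48 s, if anything falls off the work surface, if the arm or the gripper's body presses on something with over 40 N, if the wrist force passes 120 N, or if a joint passes its speed limit or range.

## Working session

There is one attempt and no reset: what is moved stays moved. The work goes in short steps, each a Python script; the robot and the scene stay as the last script left them, time stands still between calls to the robot, and variables do not carry over. Pictures are saved under pics/ and viewed, at most 10 in all, crops included, and the job is handed in when it is done.

```bash
mkdir -p pics; python3 - <<'E'
from cell import env, monitor, imaging
import cv2, numpy as np, pickle
for n in ("top","scene"):
    s=imaging.snapshot(n); cv2.imwrite(f"pics/{n}0.png",s["pixels"][:,:,::-1]); pickle.dump(s,open(f"{n}.pkl","wb"))
    print(n,s["K"].tolist(),np.round(-s["R"].T@s["t"]))
print(monitor.state()["clock"],monitor.state()["tool_rot"])
E
```

```text
top [[445.85010296039013, 0.0, 318.01290145194054], [0.0, 445.85010296039013, 239.4956862876672], [0.0, 0.0, 1.0]] [ 446.  -14. 1082.]
scene [[463.2949304088873, 0.0, 324.0388102010569], [0.0, 463.2949304088873, 231.84518439323887], [0.0, 0.0, 1.0]] [1577. -318.  925.]
0.1 [-3.08306374e+00 -5.97376309e-01  5.29314076e-04]
```

View pics/top0.png

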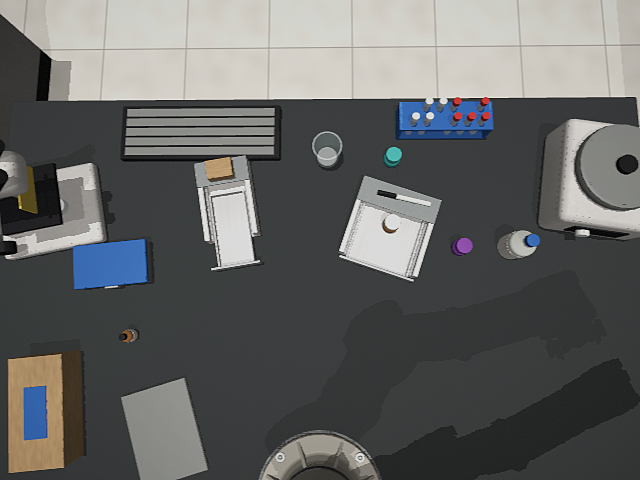

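View pics/scene0.png

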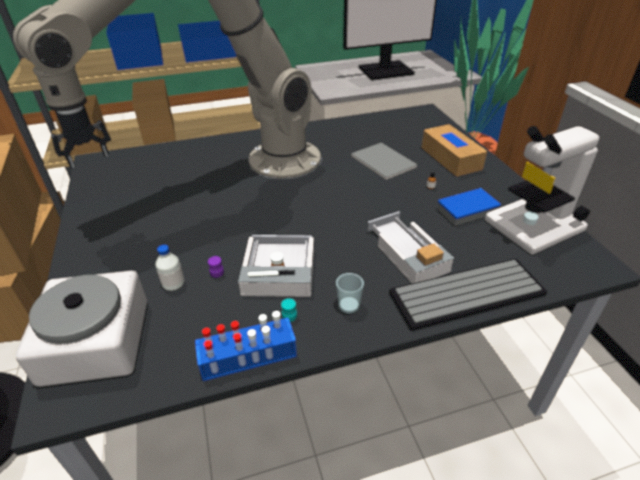

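The top view shows the narrow unit at about (230,215), with its tray out and its lip at about (236,267). The wide unit is at about (390,228), with its lip at about (377,270) and the jar at (391,224). Possible mix-ups for the jar are purple (462,246) and turquoise (393,156), both outside the trays. For the tray, the two units differ in width and only the left one is out. I'll check this in one enlarged crop.

```bash
python3 - <<'E'
import cv2
im=cv2.imread("pics/top0.png")
a=cv2.resize(im[150:285,185:275],None,fx=4.4,fy=4.4,interpolation=cv2.INTER_CUBIC)
b=cv2.resize(im[165:300,335:425+25],None,fx=3.4,fy=4.4,interpolation=cv2.INTER_CUBIC)
cv2.imwrite("pics/crop1.png",cv2.hconcat([a,b]));print(a.shape,b.shape)
E
```

```text
(594, 396, 3) (594, 391, 3)
```

View pics/crop1.png

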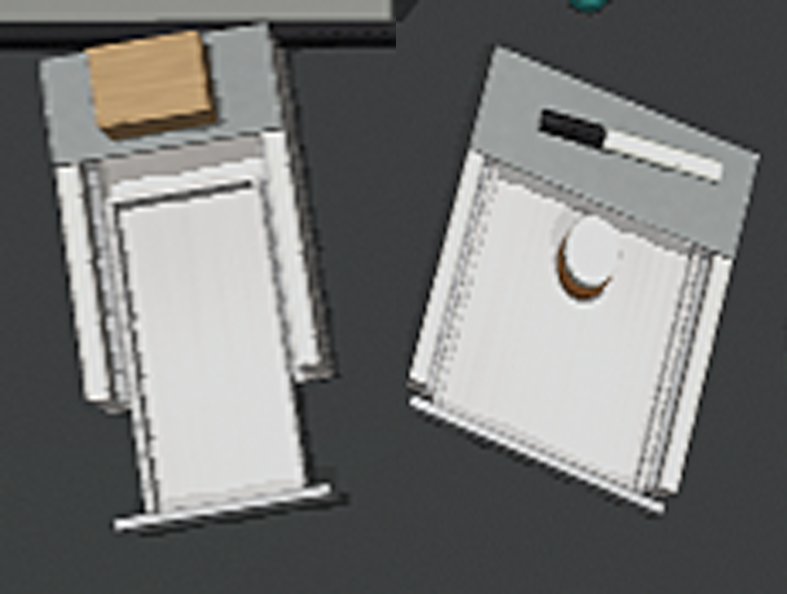

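The crop confirms both. The narrow tray (empty, out) has its cover corners at crop (40,62), (268,25), (283,130), (55,167) and its lip ends at (115,523) and (330,488). The wide tray holds the amber jar with the white lid, with cover corners at (497,46), (760,155), (733,258), (475,150) and lip ends at (412,401) and (663,510).

```bash
cat > geo.py <<'E'
import numpy as np, pickle
s=pickle.load(open("top.pkl","rb"))
def back(p,z):
    R,t=s["R"],s["t"]; C=-R.T@t; d=R.T@np.linalg.inv(s["K"])@[p[0],p[1],1]
    return C+d*(z-C[2])/d[2]
A=lambda u,v:(185+(u+.5)/4.4-.5,150+(v+.5)/4.4-.5)
B=lambda u,v:(335+(u-396+.5)/3.4-.5,165+(v+.5)/4.4-.5)
def unit(f,cov,lip):
    c=[back(f(*p),54)[:2] for p in cov]; l=[back(f(*p),46)[:2] for p in lip]
    n=np.linalg.norm
    ys=[c[0]-c[1],c[3]-c[2],l[0]-l[1]]; y=sum(ys); y=y/n(y); x=np.array([y[1],-y[0]])
    print("widths",[round(n(v)) for v in ys],"depth",n(c[0]-c[3]).round(),n(c[1]-c[2]).round(),"ang",[round(float(np.arctan2(-v[0],v[1])),3) for v in ys], round(float(np.arctan2(*(c[0]+c[1]-c[2]-c[3])[::-1])),3))
    o=np.mean(c,axis=0)-70*x; L=(l[0]+l[1])/2
    print("origin",o.round(1),"x",x.round(3),"lip",L.round(1),"lip in unit",((L-o)@x).round(1),((L-o)@y).round(1))
    return o,x,y,L
if __name__=="__main__":
    unit(A,[(40,62),(268,25),(283,130),(55,167)],[(115,523),(330,488)])
    unit(B,[(497,46),(760,155),(733,258),(475,150)],[(412,401),(663,510)])
E
python3 geo.py
```

```text
widths [125, 125, 115] depth 59.0 59.0 ang [0.162, 0.162, 0.161] 0.167
origin [677.5 221.9] x [0.987 0.161] lip [524.9 196. ] lip in unit -154.7 -1.0
widths [190, 185, 179] depth 59.0 59.0 ang [-0.323, -0.323, -0.326] -0.312
origin [ 611.5 -165.8] x [ 0.948 -0.319] lip [ 516.5 -132.1] lip in unit -100.8 1.7
```

Sizes match: widths 125/190, lips 115/179, and the wide tray at home (-100.8). The narrow tray is about 55 mm out. Next is the narrow push, with the gripper closed.

```bash
cat > arm.py <<'E'
import numpy as np
from cell import env, monitor, imaging
from scipy.spatial.transform import Rotation
class U:
    def __init__(s,o,th): s.o=np.array(o); s.x=np.array([np.cos(th),np.sin(th)]); s.y=np.array([-s.x[1],s.x[0]]); s.rot=np.pi*np.array([np.cos(th/2),np.sin(th/2),0])
    def p(s,x,y,tip): return np.r_[s.o+x*s.x+y*s.y, tip+173]   # fingertip position in unit frame -> TCP
    def where(s):
        m=monitor.state(); d=np.array(m["tool_pos"])[:2]-s.o
        return np.round([d@s.x,d@s.y,m["tool_pos"][2]-173],1), np.round(m["wrist_force"],1), round(m["clock"],2)
N=U([677.5,221.9],0.162); W=U([611.5,-165.8],-0.324)
E
python3 - <<'E'
from arm import *
env.command_gripper(0)
env.goto(N.p(-196,0,200),N.rot); print(N.where())
env.move_l(N.p(-196,0,28),speed=200); print(N.where())
print(env.move_l(N.p(-130,0,28),speed=50,threshold=20),N.where())
print(env.move_l(N.p(-104,0,28),speed=20,threshold=15),N.where())
E
```

```text
(array([-195.7,   -0.6,  199.9]), array([ 0.4,  0.1, -0. ]), 3.85)
(array([-195.6,    0.2,   28.9]), array([ 0.3, -0.2,  0.1]), 4.86)
False (array([-1.30e+02, -1.00e-01,  2.81e+01]), array([-0.8, -0.7,  0.5]), 6.33)
True (array([-111.8,    0. ,   27.5]), array([0.6, 0.4, 0.8]), 7.22)
```

```bash
python3 - <<'E'
from arm import *
import cv2,pickle
print(env.move_l(N.p(-100,0,28),speed=12,threshold=25),N.where())
env.dwell(.2); print(N.where())
env.move_l(N.p(-150,0,28),speed=100)
env.move_l(N.p(-190,0,200),speed=200)
env.goto(W.p(-70,0,200),W.rot); print(W.where())
env.goto(W.p(-230,0,230),W.rot); print(W.where())
s=imaging.snapshot("top"); pickle.dump(s,open("top.pkl","wb"))
im=s["pixels"][:,:,::-1]
cv2.imwrite("pics/crop2.png",cv2.hconcat([cv2.resize(im[150:285,185:275],None,fx=4.4,fy=4.4,interpolation=cv2.INTER_CUBIC),cv2.resize(im[165:300,335:450],None,fx=3.4,fy=4.4,interpolation=cv2.INTER_CUBIC)]))
E
```

```text
True (array([-1.109e+02,  1.000e-01,  2.680e+01]), array([ 0.5, -0.1,  0.4]), 7.69)
(array([-1.11e+02, -1.00e-01,  2.66e+01]), array([-0.1,  0.4,  0.7]), 7.89)
(array([-70.3,   1.7, 200. ]), array([ 0.6,  0.3, -0.6]), 10.75)
(array([-230.1,    0.7,  230.5]), array([ 0.5, -0.2, -0.5]), 11.44)
```

View pics/crop2.png

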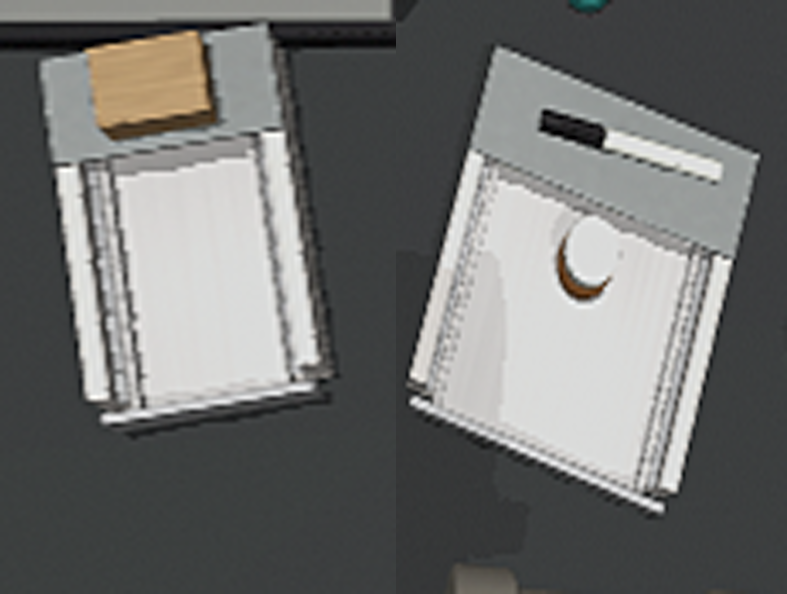

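In the picture the narrow lip ends have moved to (102,418) and (315,388), flush against the housing. The wide tray, jar and marker are unchanged. I'll check the numbers, then hook and pull.

```bash
python3 - <<'E'
from geo import *
from arm import *
unit(A,[(40,62),(268,25),(283,130),(55,167)],[(102,418),(315,388)])
j=back(B(595,250),66)[:2]-W.o; print("jar in unit",j@W.x,j@W.y)
assert j@W.x>-30
env.goto(W.p(-77,0,200),W.rot)
print(env.move_l(W.p(-77,0,90),speed=200),W.where())
print(env.move_l(W.p(-77,0,25),speed=60,threshold=8),W.where())
print(env.move_l(W.p(-92,0,25),speed=25,threshold=20),W.where())
print(env.move_l(W.p(-160,0,25),speed=35,threshold=20),W.where())
print(env.move_l(W.p(-188,0,25),speed=20,threshold=15),W.where())
E
```

```text
widths [125, 125, 115] depth 59.0 59.0 ang [0.162, 0.162, 0.14] 0.167
origin [677.4 222.4] x [0.988 0.154] lip [579.8 205. ] lip in unit -99.2 -2.2
jar in unit 12.218077480617476 -1.2712244665314205
False (array([-76.8,   0.3,  91.2]), array([ 0. , -0.1,  0.5]), 12.86)
False (array([-76.8,   0.1,  25.4]), array([0.7, 0.7, 0.3]), 14.09)
False (array([-92.1,  -0. ,  25. ]), array([-0.3, -0.6, -0.6]), 14.84)
False (array([-159.9,   -0. ,   25. ]), array([2.1, 1. , 0.6]), 16.93)
True (array([-176.5,    0. ,   25.2]), array([ 2.2, -0.1,  1.3]), 17.81)
```

```bash
python3 - <<'E'
from arm import *
import cv2
print(env.move_l(W.p(-188,0,25),speed=10,threshold=20),W.where())
env.dwell(.2)
env.move_l(W.p(-168,0,25),speed=40)
env.move_l(W.p(-168,0,200),speed=120)
env.goto([300,-560,420],W.rot); print(W.where())
im=imaging.snapshot("top")["pixels"][:,:,::-1]
cv2.imwrite("pics/end.png",cv2.resize(im[100:320,180:480],None,fx=2.6,fy=2.6,interpolation=cv2.INTER_CUBIC))
E
```

```text
True (array([-1.769e+02, -1.000e-01,  2.530e+01]), array([ 1.6, -0.3,  0.6]), 18.27)
(array([-169. , -471.5,  247.1]), array([ 0.5, -0.1, -0.3]), 22.18)
```

View pics/end.png

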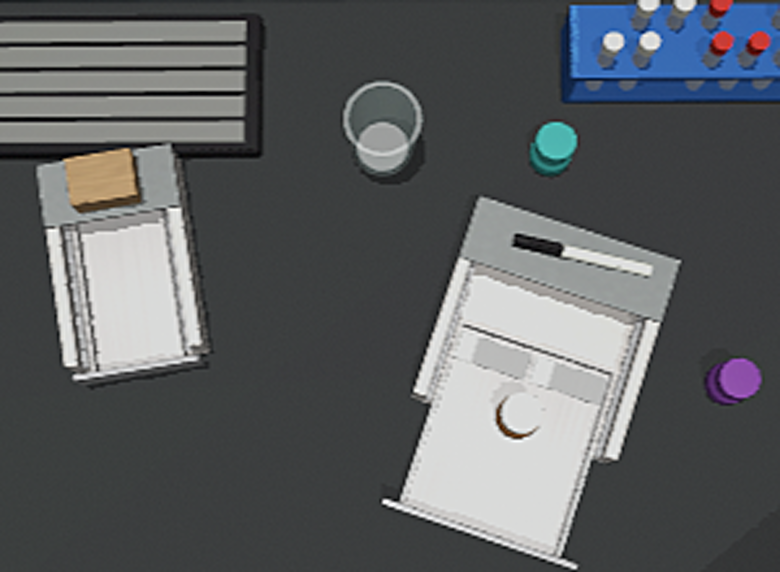

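The end view shows the wide lip at (385,502)–(577,566), about 90 mm out. The jar is upright at (520,413) after the same shift, the narrow tray is home, and the bystanders in view have not moved.

```bash
python3 -c "
from cell import env
print(env.finish_job())"
```

```text
the job is handed in; nothing more can be done
None
```

I handed the job in at about 22 s: the narrow tray is fully home, the wide tray is out about 90 mm at its stop, the jar rode along upright and untouched, and the hand is clear of everything.

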